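# Tip three gumballs from the pouring cup into the plate

### The job

Take the blue pouring cup by its wooden handle and tip exactly three of its six gumballs over its lip into the soup plate, slowly, without touching the balls. Then stand the cup upright on the middle of its cork mat again with the other three balls still in it, and leave the other things where they are.

Things in the scene. Friction and masses are not known exactly. Their poses are not given: they have to be found in the camera images.
- cup: Blue pouring cup, 0.2 kg: an open single-file channel (27 mm wide inside, 34 outside) along its y axis on a flat foot 72 along x, 100 along y, 6 thick, centred at y = +10; 106 high. Origin: underside of the foot, below the handle's line; z up, open lip at -y, closed low back at +y, handle along -x. Upright, the balls lie still in a row against the back.
- cup_grip (a point): Middle of the straight wooden handle, where to hold the cup from above, at (-75, 0, 55) mm in the cup's frame. The handle is level along x, from x = -25 to -120; its flat sides are 16 apart along y, 22 high along z.
- cup_lip (a point): Edge of the pouring lip, at (0, -50, 86) mm in the cup's frame. With the cup tilted about the handle's line, lip down, the balls roll out here one by one towards -y: the first at about 22 to 26 degrees, each next one some 7 to 8 degrees later; each takes up to a second and lands some 30 mm beyond the lip. Tilted back, the rest stay in.
- cup_mid (a point): Middle of the channel, 11 mm above its floor, at (0, 16, 68) mm in the cup's frame. The floor is arched (convex, radius 140): highest at the lip, sloping back 11 degrees there and 65 degrees at the back end; side walls 27 above the floor, lower at the lip.
- plate: White soup plate, 238 mm across, rim 49 high, flat inside for 60 round the centre at 7 high; 0.4 kg. Origin: centre of its underside. It stands loose on the worktop.
- mat: Round cork mat, 150 mm across, 8 thick, fixed. Origin: centre of its underside. The cup stands on its middle at the start.
- gumball0_center (a point): Centre of the red gumball: hard ball, 22 mm across, about 11 g; in the cup at the start, number 6 of the row counted from the lip.
- gumball0: The red gumball itself (its origin turns with it as it rolls; use its centre).
- gumball1_center (a point): Centre of the yellow gumball: hard ball, 22 mm across, about 11 g; in the cup at the start, number 5 of the row counted from the lip.
- gumball1: The yellow gumball itself (its origin turns with it as it rolls; use its centre).
- gumball2_center (a point): Centre of the green gumball: hard ball, 22 mm across, about 11 g; in the cup at the start, number 4 of the row counted from the lip.
- gumball2: The green gumball itself (its origin turns with it as it rolls; use its centre).
- gumball3_center (a point): Centre of the orange gumball: hard ball, 22 mm across, about 11 g; in the cup at the start, number 3 of the row counted from the lip.
- gumball3: The orange gumball itself (its origin turns with it as it rolls; use its centre).
- gumball4_center (a point): Centre of the pink gumball: hard ball, 22 mm across, about 11 g; in the cup at the start, number 2 of the row counted from the lip.
- gumball4: The pink gumball itself (its origin turns with it as it rolls; use its centre).
- gumball5_center (a point): Centre of the purple gumball: hard ball, 22 mm across, about 11 g; in the cup at the start, number 1 of the row counted from the lip.
- gumball5: The purple gumball itself (its origin turns with it as it rolls; use its centre).
- tin: Low tin can, 76 dia x 58 high (mm); a bystander, to be left alone. Origin: under its middle.
- honey_jar: Honey jar with black lid, 63 dia x 94 high (mm); a bystander, to be left alone. Origin: under its middle.
- mug: White mug, 78 dia x 97 high, handle reaches 55 from its origin (mm); a bystander, to be left alone. Origin: under its middle.
- lemon_a: Yellow lemon, 78 x 55 x 56 (mm); a bystander, to be left alone. Origin: under its middle.
- tea_candle: Tea light candle, 38 dia x 15 high (mm); a bystander, to be left alone. Origin: under its middle.
- spoon_small: Small steel teaspoon lying flat, 132 x 26 x 9 (mm); a bystander, to be left alone. Origin: under its middle.

How it is judged:
On the way, in this order (a step that is already met when the one before it is completed fails the run):
1. the cup is lifted well clear of the mat (height (world z) of cup above 0.05 m), for 0.1 s.
2. the cup is tipped with its lip over the plate (angle between cup's own z axis and vertical above 0.3 rad and horizontal distance between cup_lip and plate below 0.115 m), for 0.1 s.
At the end, for the whole second after the job is handed in: Exactly three gumballs (the front three: orange, pink, purple) lie in the plate (within 115 mm of its axis, below 70 mm), the other three in the cup's channel; the cup stands upright (0.12 rad) on the mat, origin within 35 mm of its centre; the plate is level (0.15 rad); cup and balls at rest (x of gumball0_center in the frame of cup between -0.017 and 0.017 m and distance between each of gumball0_center, gumball1_center, gumball2_center and cup_mid below 0.085 m and x of gumball1_center in the frame of cup between -0.017 and 0.017 m and x of gumball2_center in the frame of cup between -0.017 and 0.017 m and horizontal distance between each of gumball3_center, gumball4_center, gumball5_center and plate below 0.115 m and height (world z) of gumball3_center between 0.012 and 0.07 m and height (world z) of gumball4_center between 0.012 and 0.07 m and height (world z) of gumball5_center between 0.012 and 0.07 m and horizontal distance between cup and mat below 0.035 m and height (world z) of cup below 0.016 m and angle between cup's own z axis and vertical below 0.12 rad and angle between plate's own z axis and vertical below 0.15 rad and linear speed of cup below 0.03 m/s and linear speed of each of gumball0, gumball1, gumball2, gumball3, gumball4, gumball5 below 0.05 m/s); the robot touches nothing.
It fails at once if a finger touches a gumball (contact force between the fingers and gumball0 above 0.5 N or contact force between the fingers and gumball1 above 0.5 N or contact force between the fingers and gumball2 above 0.5 N or contact force between the fingers and gumball3 above 0.5 N or contact force between the fingers and gumball4 above 0.5 N or contact force between the fingers and gumball5 above 0.5 N).
It fails at once if a bystander is pushed by more than 30 mm (distance of any of tin, honey_jar, mug, lemon_a, tea_candle, spoon_small from where it was at the start of the episode above 0.03 m).
It also fails if it takes over 67 s, if anything falls off the work surface, if the arm or the gripper's body presses on something with over 40 N, if the wrist force passes 120 N, or if a joint passes its speed limit or range.

### The arm

A 7-joint arm with a two-finger parallel gripper is mounted at the origin on a cart in front of the work surface, level with it; the furniture and walls round the work are solid. World frame = base frame: x ahead of the robot, y to its left, z up, the work surface at z = 0. Lengths are in m, angles in rad, forces in N, time in s.
With the tool pointing down it reaches from about 0.425 to 0.95 m from the base axis. Payload 4.7 kg.
Tool frame: the origin (TCP) lies on the centre line of the jaws, within the pads' length; the fingertips stand 8 mm ahead of it and the grasp point (between the pads) lies 11 mm behind it; z points along the fingers, y is the line along which they close (so a half turn about z gives the same grasp; the last joint's range is limited). The gripper opens to 85 mm and grips with 20 to 120 N. Pads are 22 mm wide; open, the fingers measure 114 mm over their backs; the gripper's body (76 mm by 85 mm) begins 54 mm behind the grasp point. The pads swing forward as they close: fully open they stand 13 mm farther back than shut.
Start: joints at [1.22, 0.469, -0.049, 1.532, 0.024, 1.141, -0.082], TCP at [0.214, -0.64, 0.239] pointing down, gripper open.
Joint ranges: [-2.59, 2.59], [-0.33, 1.99], [-1.39, 1.29], [0.1, 2.45], [-1.04, 4.18], [0.21, 1.99], [-2.66, 2.66]. Speed limits (rad/s): [2.57, 2.57, 3.14, 3.14, 3.14, 3.14, 3.14].

### API

Orientations are given as a 3x3 rotation matrix whose columns are the frame's x, y, z axes.
In Python, from rig import arm, eyes, sense gives the robot as it stands (arm), with the cameras (eyes) and the readings as plain functions. Calls block until the motion is done:
- arm.movep(position, orientation): joint-space move of the TCP to a pose.
- arm.move_l(position, attitude=None, feed=0.15, until_force=None): straight line of the TCP; attitude=None keeps the orientation; feed is the mean speed in m/s. With until_force (N) it stops when the force on the tool has changed by that much, and returns True; else False.
- arm.move_joints(angles): joint-space move.
- arm.command_gripper(opening, newtons=None): finger opening in m; newtons is the grip in N (None keeps the last); returns when the fingers have stopped.
- arm.sleep(seconds).
- arm.inverse_kinematics(position, orientation): joint angles nearest the present ones, or None.
- sense(): the state.
- eyes.camera(name): name is "side" or "top" or "wrist"; returns the picture (400x640x3 uint8, red, green, blue); there is no depth.
- eyes.camera_params(name): a dict with "K" (3x3 intrinsics, pixels), "position" and "rotation" of the camera in the world; the wrist camera has in their place "tool_from_camera" (4x4, takes a point from camera to tool coordinates, whose origin is the TCP and whose axes are the flange's). Camera axes: x right, y down, z forward; pixel columns grow to the right and rows downward; lengths in m; the calibration is good to about 2 mm. A picture is of the moment at which its call begins: read the wrist's pose just before it. camera_params takes no time and is no camera call.
A pose or a line that the arm cannot do raises arm.Unreachable and nothing moves.
- arm.finish_job(): hands the job in; it is judged then, once.
The state is a dict: "time_s": time; "joint_pos": joint angles; "qd": joint speeds; "joint_efforts": joint torques, N m; "position": TCP position; "tcp_rot": TCP orientation; "wrist_force": force on the tool from outside, world axes, zero at the start; "ft_torque": the same for the moment, N m; "finger_gap": finger opening in m; "gripper_force": force on a finger pad.
Only numpy, scipy, OpenCV 4.12 (cv2) and the standard library are available. Lean on these libraries where they do the work, as an engineer would, in place of code of your own. Each camera call takes 0.05 s, during which the arm holds its last target. There are 200 camera calls.

## Working session

There is one attempt and no reset: what is moved stays moved. The work goes in short steps, each a Python script; the robot and the scene stay as the last script left them, time stands still between calls to the robot, and variables do not carry over. Pictures are saved under pics/ and viewed, at most 10 in all, crops included, and the job is handed in when it is done.

```bash
mkdir -p pics; ls
python3 - <<'E'
from rig import arm, eyes, sense
import cv2
for n in("top","side"):
    cv2.imwrite(f"pics/{n}0.png",eyes.camera(n)[...,::-1]); p=eyes.camera_params(n); print(n,p["K"],p["position"],p["rotation"])
s=sense();print(s["time_s"],s["position"],s["tcp_rot"])
E
```

```text
pics
rig.py
top [[486.14155813   0.         313.23880504]
 [  0.         486.14155813 192.33287891]
 [  0.           0.           1.        ]] [0.51598202 0.07360771 1.03152715] [[-2.99248566e-02 -9.97106617e-01  6.98777376e-02]
 [-9.99552130e-01  2.98373431e-02 -2.29603878e-03]
 [ 2.04429430e-04 -6.99151501e-02 -9.97552921e-01]]
side [[474.78503886   0.         314.02884401]
 [  0.         474.78503886 198.55777895]
 [  0.           0.           1.        ]] [ 0.28759404 -0.50170432  0.94160171] [[ 0.89467006 -0.36065692  0.2636135 ]
 [-0.44638767 -0.69873141  0.55902814]
 [-0.01742234 -0.61781956 -0.78612687]]
0.1 [ 0.21331914 -0.63987835  0.23837671] [[ 9.48675519e-01  3.16250478e-01 -6.27547746e-04]
 [ 3.16251092e-01 -9.48674096e-01  1.64501874e-03]
 [-7.51003268e-05 -1.75905167e-03 -9.99998450e-01]]
```

View pics/top0.png

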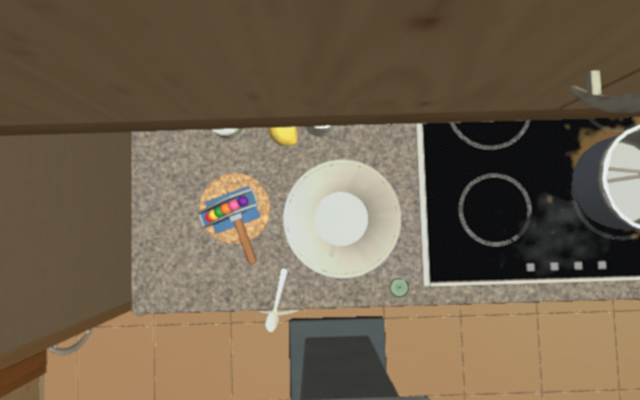

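View pics/side0.png

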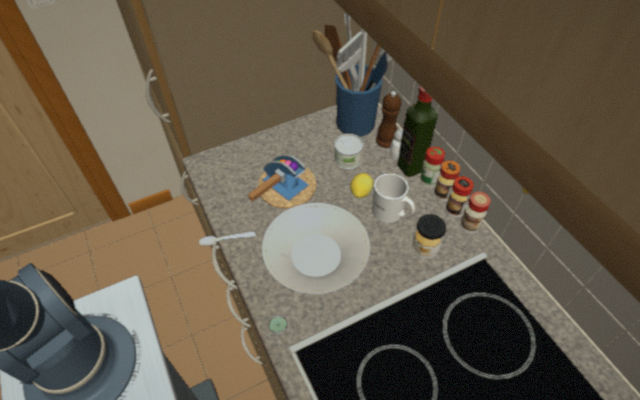

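Top view: cup near (232,207) on the mat (235,208), handle running to (252,262), plate centred near (342,218), lip side (purple) facing the plate. The side view agrees. There is also a pot at the right, (630,180), and an overhead shelf.

```bash
cat > h.py <<'E'
import numpy as np, cv2
from rig import arm, eyes, sense
def rays(n,uv):
    p=eyes.camera_params(n); K=np.array(p["K"]);R=np.array(p["rotation"])
    uv=np.atleast_2d(uv).astype(float)
    return np.array(p["position"]),(R@np.linalg.inv(K)@np.c_[uv,np.ones(len(uv))].T).T
def plane(n,uv,z):
    o,d=rays(n,uv); return o+d*((z-o[2])/d[:,2])[:,None]
def tri(a,ua,b,ub):
    o,d=rays(a,ua);q,e=rays(b,ub);d=d[0]/np.linalg.norm(d[0]);e=e[0]/np.linalg.norm(e[0])
    t=np.linalg.lstsq(np.c_[d,-e],q-o,rcond=None)[0];A=o+t[0]*d;B=q+t[1]*e
    return (A+B)/2,np.linalg.norm(A-B)
def big(m):
    n,l,s,c=cv2.connectedComponentsWithStats(m.astype(np.uint8)); i=1+np.argmax(s[1:,4])
    return l==i,c[i],s[i]
def hsv(im): return cv2.cvtColor(im,cv2.COLOR_RGB2HSV).astype(int)
def roi(m,x0,x1,y0,y1):
    o=np.zeros_like(m);o[y0:y1,x0:x1]=m[y0:y1,x0:x1];return o
E
python3 - <<'E'
from h import *
T=cv2.imread("pics/top0.png")[...,::-1].copy();S=cv2.imread("pics/side0.png")[...,::-1].copy()
hT,hS=hsv(T),hsv(S)
for p in[(245,247),(250,258),(220,180),(262,225),(342,218),(295,218)]: print(p,hT[p[1],p[0]])
for p in[(262,188),(300,203),(270,240),(315,258)]: print('s',p,hS[p[1],p[0]])
def wood(h): return (h[...,0]>=5)&(h[...,0]<=18)&(h[...,1]>130)&(h[...,2]<165)
for n,h,r in(("top",hT,(195,275,170,270)),("side",hS,(240,320,150,212))):
    m,c,s=big(roi(wood(h),*r)); print(n,c,s)
    y,x=np.nonzero(m); pts=np.c_[x,y]; rr=cv2.minAreaRect(pts.astype(np.float32)); print(rr)
    print(plane(n,cv2.boxPoints(rr),.074))
for n,h,r in(("top",hT,(275,408,150,285)),("side",hS,(250,380,195,300))):
    m,c,s=big(roi((h[...,1]<60)&(h[...,2]>130),*r)); cs=max(cv2.findContours(m.astype(np.uint8),0,1)[0],key=len)
    e=cv2.fitEllipse(cv2.convexHull(cs)); print(n,s,e)
    P=plane(n,cv2.convexHull(cs)[:,0],.049); c=cv2.minEnclosingCircle(P[:,:2].astype(np.float32)); print("plate",c)
m,c,s=big(roi((hT[...,0]>=8)&(hT[...,0]<=20)&(hT[...,1]>80)&(hT[...,2]>150),190,280,165,250));print(s)
cs=np.c_[np.nonzero(m)[::-1]]; P=plane("top",cv2.convexHull(cs.astype(np.int32))[:,0],.008);print("mat",cv2.minEnclosingCircle(P[:,:2].astype(np.float32)))
for n,im in(("top",T[160:280,190:410]),("side",S[130:310,230:390])): cv2.imwrite(f"pics/{n}c.png",cv2.resize(im,None,fx=3,fy=3,interpolation=2)[...,::-1])
E
```

```text
(245, 247) [ 14 140 177]
(250, 258) [ 14 137 180]
(220, 180) [ 17 112 198]
(262, 225) [ 17 109 229]
(342, 218) [ 51   8 217]
(295, 218) [ 47  11 218]
s (262, 188) [ 16 138 157]
s (300, 203) [ 18 104 177]
s (270, 240) [ 50  13 182]
s (315, 258) [ 75   8 182]
top [243.85714286 228.64285714] [242 224   4  10  14]
((243.8000030517578, 228.40000915527344), (9.486830711364746, 1.2649108171463013), 71.56504821777344)
[[0.52470071 0.2138175  0.074     ]
 [0.52541456 0.21144456 0.074     ]
 [0.50761031 0.2059077  0.074     ]
 [0.50689841 0.20827791 0.074     ]]
side [263.6352459  187.21311475] [249 175  30  25 244]
((263.8923034667969, 186.86154174804688), (8.068933486938477, 35.60854721069336), 52.12501525878906)
[[0.44471068 0.19760239 0.074     ]
 [0.53080575 0.229765   0.074     ]
 [0.53322997 0.20558263 0.074     ]
 [0.44797698 0.17460859 0.074     ]]
top [  275   150   133   135 17709] ((340.75372314453125, 216.0037384033203), (147.35951232910156, 296.9572448730469), 0.28363320231437683)
plate ((0.5352497100830078, 0.016205372288823128), 0.19026604294776917)
side [  250   195   130   105 10646] ((315.92181396484375, 247.60134887695312), (118.03276062011719, 190.43145751953125), 92.10983276367188)
plate ((0.5279877185821533, 0.02526908554136753), 0.18931294977664948)
[ 199  173   72   77 2184]
mat ((0.5512772798538208, 0.23442022502422333), 0.08397882431745529)
```

View pics/topc.png

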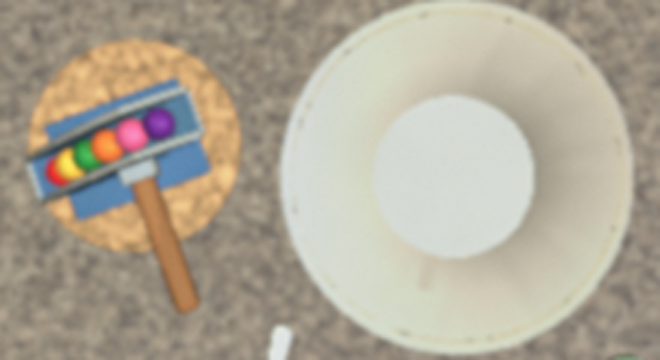

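Crop: handle from (143,180) to (187,308), plate circle about (457,177) with radius 176, mat circle about (135,145) with radius 106 (crop px). The first masks leaked, so I'm tightening them.

Run:
```python
from h import *
T=cv2.imread("pics/top0.png")[...,::-1].copy();S=cv2.imread("pics/side0.png")[...,::-1].copy()
hT,hS=hsv(T),hsv(S)
m,c,s=big(roi((hT[...,0]>=8)&(hT[...,0]<=18)&(hT[...,1]>118),232,262,222,268));print("handle",c,s)
y,x=np.nonzero(m);rr=cv2.minAreaRect(np.c_[x,y].astype(np.float32));P=plane("top",cv2.boxPoints(rr),.074)
L=plane("top",np.c_[x,y],.074)[:,:2];u=np.linalg.svd(L-L.mean(0))[2][0] if 0 else np.linalg.eigh(np.cov(L.T))[1][:,1]
print(rr,"\n",L.mean(0),u,np.degrees(np.arctan2(u[1],u[0])), np.ptp((L-L.mean(0))@u), (L-L.mean(0))@u @ np.ones(len(L)))
m2,c2,_=big(roi((hS[...,0]>=5)&(hS[...,0]<=18)&(hS[...,1]>120)&(hS[...,2]<190),245,288,165,202));print("side handle",c2)
y,x=np.nonzero(m2); Ls=plane("side",np.c_[x,y],.066)[:,:2];us=np.linalg.eigh(np.cov(Ls.T))[1][:,1];print(Ls.mean(0),np.degrees(np.arctan2(us[1],us[0])),np.ptp((Ls-Ls.mean(0))@us))
print(tri("top",c,"side",c2))
# circles by hue/edges
k=cv2.getStructuringElement(2,(5,5))
for n,h,r,sm in(("top",hT,(278,406,155,282),40),("side",hS,(255,376,198,298),30)):
    m=cv2.morphologyEx(((h[...,1]<sm)&(h[...,2]>120)).astype(np.uint8),cv2.MORPH_OPEN,k)
    m,c,s=big(roi(m>0,*r)); H=cv2.convexHull(max(cv2.findContours(m.astype(np.uint8),0,1)[0],key=len));P=plane(n,H[:,0],.049)[:,:2]
    print("plate",n,s,cv2.minEnclosingCircle(P.astype(np.float32)))
m,c,s=big(roi(cv2.morphologyEx(((hT[...,0]>=8)&(hT[...,0]<=22)&(hT[...,1]>85)&(hT[...,2]>140)).astype(np.uint8),cv2.MORPH_OPEN,np.ones((3,3)))>0,190,280,165,247))
H=cv2.convexHull(np.c_[np.nonzero(m)[::-1]].astype(np.int32));print("mat",s,cv2.minEnclosingCircle(plane("top",H[:,0],.008)[:,:2].astype(np.float32)))
print("manual plate",plane("top",(190+457/3-.33,160+177/3-.33),.049),"mat",plane("top",(190+135/3-.33,160+145/3-.33),.008))
print("handle ends",plane("top",[(190+143/3,160+180/3),(190+187/3,160+307/3)],.074))
```

```text
handle [244.91501416 241.35127479] [235 222  21  42 353]
((245.10585021972656, 241.91604614257812), (44.341156005859375, 9.483369827270508), 70.01689147949219) 
 [0.49080395 0.20819258] [-0.94549828 -0.32562709] -160.99642881010345 0.0868894585242187 4.489464355827977e-15
side handle [263.95604396 186.94139194]
[0.49055127 0.20783163] -159.78590487161506 0.09385179530117257
(array([0.49065858, 0.20954385, 0.06384725]), np.float64(0.0003426714120919448))
plate top [  282   159   124   122 11466] ((0.52851802110672, 0.0075303297489881516), 0.1299300193786621)
plate side [ 261  202  110   89 7517] ((0.5314781665802002, 0.014864541590213776), 0.12250089645385742)
mat [ 200  173   70   74 2111] ((0.5542430281639099, 0.23467272520065308), 0.08105454593896866)
manual plate [[0.52980554 0.01490884 0.049     ]] mat [[0.55956366 0.2376138  0.008     ]]
handle ends [[0.53298282 0.22158751 0.074     ]
 [0.44951268 0.19450722 0.074     ]]
```

Consistent: triangulated handle height is 0.064, yaw about 19°, cup origin about (0.560, 0.232) within 6 mm of the mat centre (0.5596, 0.2376), and both views agree on the plate at about (0.5305, 0.0149). Next I check reach and retract.

```bash
cat >> h.py <<'E'
from scipy.spatial.transform import Rotation as Ro
PL=np.array([.5305,.0149]);MAT=np.array([.5590,.2365]);G0=np.array([.4885,.2075,.063]);YAW=np.radians(19)
def pose(G,yaw,tilt=0):
    R=Ro.from_euler("ZX",[yaw,tilt]).as_matrix()
    return np.array(G)+R@[0,0,-.011],R@np.diag([1.,-1,-1])
def pourG(yaw,z=.14,d=.085): # grip point so the balls land near the plate centre
    c,s=np.cos(yaw),np.sin(yaw); return np.r_[PL+[c*-.075-s*d,s*-.075+c*d],z]
E
python3 - <<'E'
from h import *
print("grasp",arm.inverse_kinematics(*pose(G0,YAW)),arm.inverse_kinematics(*pose(G0+[0,0,.12],YAW)))
for y in(19,0,-15,-30):
  for t in(0,25,50):
    q=arm.inverse_kinematics(*pose(pourG(np.radians(y)),np.radians(y),np.radians(t)));print(y,t,pourG(np.radians(y)).round(3),None if q is None else np.round(q,2))
s=sense();p=s["position"]*[.78,.78,1]+[0,0,.1];q=arm.inverse_kinematics(p,s["tcp_rot"]);print(p,q)
E
```

```text
grasp [ 7.81296336e-04  5.65089190e-01 -6.24000951e-01  2.00882032e+00
  4.94358700e-01  7.20067232e-01 -2.16969411e+00] [ 0.20047138  0.44537602 -0.87312839  1.91210712  0.4108811   0.97294996
 -2.10142171]
19 0 [0.432 0.071 0.14 ] [ 0.4   0.32 -0.77  2.15  0.32  0.78 -1.82]
19 25 [0.432 0.071 0.14 ] [ 0.44  0.38 -0.53  2.11 -0.31  0.85 -1.08]
19 50 [0.432 0.071 0.14 ] [ 0.51  0.55 -0.42  2.05 -0.63  1.1  -0.69]
0 0 [0.455 0.1   0.14 ] [ 0.28  0.35 -0.7   2.1   0.32  0.79 -2.18]
0 25 [0.455 0.1   0.14 ] [ 0.4   0.35 -0.53  2.15 -0.41  0.69 -1.35]
0 50 [0.455 0.1   0.14 ] [ 0.53  0.5  -0.45  2.16 -0.9   0.89 -0.73]
-15 0 [0.48  0.116 0.14 ] [ 0.2   0.39 -0.64  2.04  0.31  0.81 -2.46]
-15 25 [0.48  0.116 0.14 ] [ 0.35  0.34 -0.52  2.16 -0.45  0.55 -1.59]
-15 50 [0.48  0.116 0.14 ] [ 0.9   0.63 -0.97  2.22 -0.82  0.48 -1.02]
-30 0 [0.508 0.126 0.14 ] [-0.74  0.39  0.53  2.03 -0.27  0.79 -2.15]
-30 25 [0.508 0.126 0.14 ] [ 0.25  0.33 -0.47  2.17 -0.46  0.43 -1.87]
-30 50 [0.508 0.126 0.14 ] None
[ 0.16638893 -0.49910511  0.33837671] [ 1.22491235  0.15230572 -0.06409127  1.74356866  0.01016403  1.24780069
 -0.09070351]
```

Run:
```python
from h import *
s=sense();p=s["position"]*[.78,.78,1]+[0,0,.1];q=np.array(arm.inverse_kinematics(p,s["tcp_rot"]))
arm.move_joints(q); q[0]=0.3; arm.move_joints(q)
arm.movep(*pose(G0+[0,0,.12],YAW)); arm.command_gripper(.05,60)
s=sense();im=eyes.camera("wrist");cv2.imwrite("pics/w1.png",im[...,::-1])
P=eyes.camera_params("wrist");M=np.array(P["tool_from_camera"]);K=np.array(P["K"])
h=hsv(im);m,c,st=big((h[...,0]>=5)&(h[...,0]<=18)&(h[...,1]>118));print(st,c,s["time_s"],s["position"],s["joint_pos"])
R=np.array(s["tcp_rot"]);o=s["position"]+R@M[:3,3]
y,x=np.nonzero(m);d=(R@M[:3,:3]@np.linalg.inv(K)@np.c_[x,y,np.ones(len(x))].T).T
L=(o+d*((.074-o[2])/d[:,2])[:,None])[:,:2];u=np.linalg.eigh(np.cov(L.T))[1][:,1];print(L.mean(0),np.degrees(np.arctan2(u[1],u[0])),np.ptp((L-L.mean(0))@u))
```

```text
[    0   202   224   198 20106] [ 72.13672536 295.39271859] 4.5417 [0.4886033  0.20733046 0.17206941] [-0.25589097  0.32392948 -0.27521666  1.93618378  0.11113938  0.89577144
 -1.8265236 ]
[0.33909152 0.37715405] 144.71187391047002 0.2423109315158266
```

View pics/w1.png

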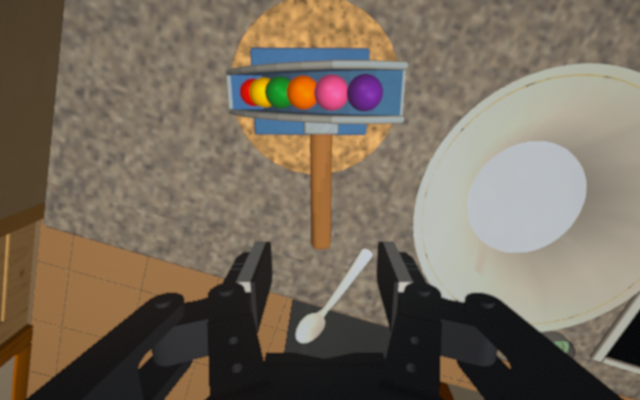

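The wrist view shows the handle vertical, from (320,134) to (321,248), between the jaws, so the yaw is right. I refine the grip point from this picture, then grasp and lift.

Run:
```python
from h import *
s=sense();im=cv2.imread("pics/w1.png")[...,::-1].copy()
P=eyes.camera_params("wrist");M=np.array(P["tool_from_camera"]);K=np.array(P["K"]);R=np.array(s["tcp_rot"]);o=s["position"]+R@M[:3,3]
h=hsv(im);m,c,st=big(roi((h[...,0]>=5)&(h[...,0]<=18)&(h[...,1]>118),300,345,136,260));print(st,c)
y,x=np.nonzero(m);d=(R@M[:3,:3]@np.linalg.inv(K)@np.c_[x,y,np.ones(len(x))].T).T
L=(o+d*((.074-o[2])/d[:,2])[:,None])[:,:2];u=np.linalg.eigh(np.cov(L.T))[1][:,1];u*=np.sign(u[0]);print(L.mean(0),np.degrees(np.arctan2(u[1],u[0])),np.ptp((L-L.mean(0))@u))
ax=np.array([np.cos(YAW),np.sin(YAW)])
e=((L-L.mean(0))@u).min(); end=L.mean(0)+e*u; G=end+.045*ax; print("end",end,"grip",G)
if np.linalg.norm(G-G0[:2])<.008:
    G=np.r_[(G+G0[:2])/2,.063]; print(G)
    arm.move_l(*pose(G,YAW),feed=.1,until_force=15); print(sense()["position"])
    arm.command_gripper(0,60); s=sense();print(s["finger_gap"],s["gripper_force"],s["position"])
    np.save("G.npy",G); arm.move_l(*pose(G+[0,0,.03],YAW),feed=.06)
    arm.move_l(*pose(G+[0,0,.09],YAW),feed=.1);s=sense();print(s["finger_gap"],s["position"],s["wrist_force"],s["time_s"],s["joint_pos"])
    cv2.imwrite("pics/w2.png",eyes.camera("wrist")[...,::-1]);
    cv2.imwrite("pics/s2.png",eyes.camera("side")[...,::-1])
```

```text
[ 300  136   45  113 3120] [321.16923077 180.19583333]
[0.49991335 0.21420143] 17.883126426207443 0.08775466994187539
end [0.44814919 0.1974989 ] grip [0.49069753 0.21214947]
[0.48959876 0.20982473 0.063     ]
[0.49006396 0.21006386 0.0525873 ]
0.015540495656852917 58.65470767021179 [0.48977484 0.209942   0.05254538]
0.015294059566506766 [0.4891068  0.20948191 0.14146314] [ 0.30217005  0.7059109  -4.12268845] 7.7417 [-0.26572192  0.36558379 -0.27042227  1.96036583  0.12939843  0.83327774
 -1.84567266]
```

View pics/s2.png

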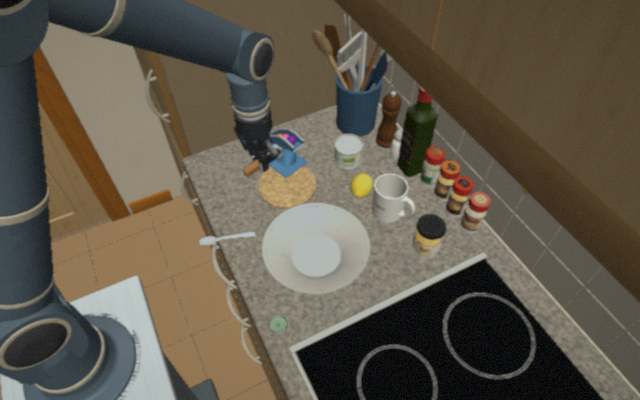

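Cup lifted cleanly. Carrying it over the plate with a small tilt, then a look.

Run:
```python
from h import *
D=np.radians
G=pourG(YAW); H=G+[0,0,.02]
arm.move_l(*pose(H,YAW),feed=.12); arm.move_l(*pose(G,YAW),feed=.06)
for t in(5,10,14,18): arm.move_l(*pose(G,YAW,D(t)),feed=.01)
s=sense();print(s["time_s"],s["joint_pos"],s["position"],pose(G,YAW,D(18))[0],G)
a=eyes.camera("side");b=eyes.camera("top")
v=np.vstack([a[120:320,180:420],b[140:300,180:420]]);np.save("v.npy",v)
cv2.imwrite("pics/p1.png",cv2.resize(np.hstack([a[120:320,180:420],b[110:310,180:420]]),None,fx=1.6,fy=1.6)[...,::-1])
cv2.imwrite("pics/sp.png",a[...,::-1]);cv2.imwrite("pics/tp.png",b[...,::-1])
```

```text
10.7583 [ 0.21542521  0.30807009 -0.32958519  2.13547873 -0.28503167  0.80676162
 -1.13589335] [0.43072918 0.07379639 0.1293282 ] [0.43080615 0.07406546 0.12953838] [0.43191281 0.07085147 0.14      ]
```

View pics/p1.png

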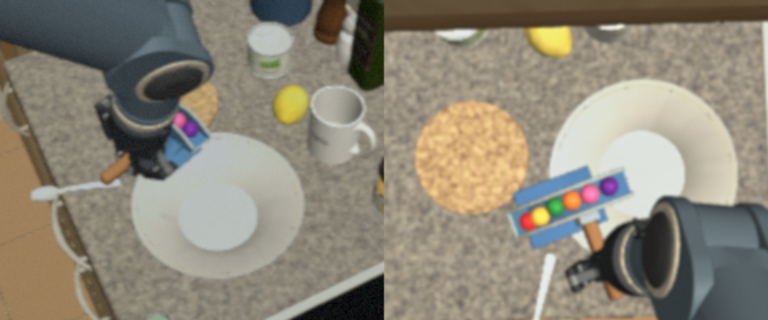

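The side view shows the plate unobstructed, and the top view shows all six balls in the row with purple at the lip. The mat is fully visible too. Now tipping in 1° steps, counting colours inside the plate in the side view.

```bash
cat >> h.py <<'E'
def proj(n,X):
    p=eyes.camera_params(n);c=np.array(p["rotation"]).T@(np.atleast_2d(X)-p["position"]).T;c=np.array(p["K"])@c;return (c[:2]/c[2]).T
A=np.linspace(0,6.28,40)
POLY=np.c_[PL[0]+.1*np.cos(A),PL[1]+.1*np.sin(A),.035+0*A]
def count(im=None):
    im=eyes.camera("side") if im is None else im; h=hsv(im);M=np.zeros(h.shape[:2],np.uint8)
    cv2.fillPoly(M,[proj("side",POLY).astype(np.int32)],1)
    ok=(M>0)&(h[...,1]>110)&(h[...,2]>60); H=h[...,0]
    return [int((ok&(H>=a)&(H<b)).sum()) for a,b in((128,155),(155,176),(4,18),(40,85))] # purple pink orange green
E
python3 - <<'E'
from h import *
a=cv2.imread("pics/sp.png")[...,::-1].copy();b=cv2.imread("pics/tp.png")[...,::-1].copy()
h=hsv(b)
for u,v in[(610,187),(591,194),(572,201),(556,207),(540,216),(529,222)]: print(h[int(110+v/1.6),int(180+(u-384)/1.6)],end=" ")
print(count(a))
m,c,s=big(roi(cv2.morphologyEx(((h[...,0]>=8)&(h[...,0]<=22)&(h[...,1]>85)&(h[...,2]>140)).astype(np.uint8),cv2.MORPH_OPEN,np.ones((3,3)))>0,190,280,165,250))
P=cv2.convexHull(np.c_[np.nonzero(m)[::-1]].astype(np.int32));print("mat",s,cv2.minEnclosingCircle(plane("top",P[:,0],.008)[:,:2].astype(np.float32)))
D=np.radians;G=pourG(YAW)
t=18
for t in np.arange(20,47,1.):
    arm.move_l(*pose(G,YAW,D(t)),feed=.01)
    for k in range(2):
        arm.sleep(.22);n=count()
        if sum(x>25 for x in n[:3])>=3: break
    print(t,n,round(sense()["time_s"],2))
    if sum(x>25 for x in n[:3])>=3 or n[3]>25: break
    if t>=31 and n[0]<25: print("none?");break
for q in(t-8,t-16,15,0): arm.move_l(*pose(G,YAW,D(max(q,0))),feed=.03)
print(count(),sense()["time_s"])
a=eyes.camera("side");b=eyes.camera("top")
cv2.imwrite("pics/p2.png",cv2.resize(np.hstack([a[120:320,180:420],b[110:310,180:420]]),None,fx=1.6,fy=1.6)[...,::-1])
E
```

```text
[140 153 197] [164 103 252] [ 16 172 252] [ 64 151 202] [ 28 149 253] [  1 181 252] [0, 0, 0, 0]
mat [ 199  173   71   71 3940] ((0.5598236322402954, 0.23809191584587097), 0.0749853104352951)
20.0 [0, 0, 0, 0] 11.64
21.0 [0, 0, 0, 0] 12.43
22.0 [0, 0, 0, 0] 13.21
23.0 [0, 0, 0, 0] 13.99
24.0 [42, 0, 0, 0] 14.78
25.0 [44, 0, 0, 0] 15.56
26.0 [44, 0, 0, 0] 16.34
27.0 [44, 0, 0, 0] 17.12
28.0 [44, 0, 0, 0] 17.91
29.0 [44, 0, 0, 0] 18.69
30.0 [44, 0, 0, 0] 19.48
31.0 [43, 44, 0, 0] 20.26
32.0 [47, 41, 0, 0] 21.04
33.0 [47, 40, 0, 0] 21.82
34.0 [47, 41, 0, 0] 22.61
35.0 [47, 40, 0, 0] 23.39
36.0 [47, 39, 0, 0] 24.18
37.0 [47, 40, 0, 0] 24.96
38.0 [45, 40, 53, 0] 25.74
[44, 41, 52, 0] 27.1333
```

View pics/p2.png

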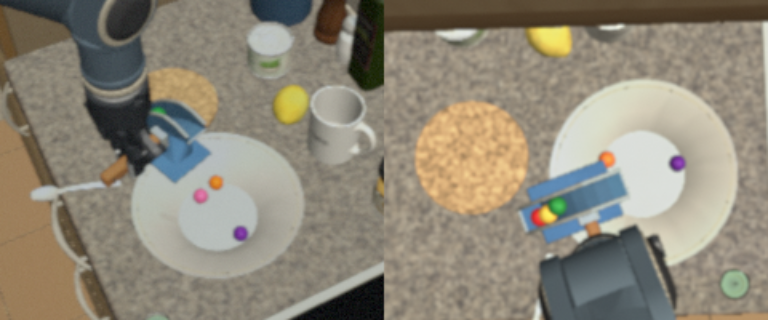

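Purple, pink and orange lie in the plate; green, yellow and red remain in the cup against the back. Returning it to its original spot.

Run:
```python
from h import *
G=np.load("G.npy");P=pourG(YAW)
arm.move_l(*pose(P+[0,0,.03],YAW),feed=.08); arm.move_l(*pose(G+[0,0,.107],YAW),feed=.12)
arm.move_l(*pose(G+[0,0,.012],YAW),feed=.08)
print(arm.move_l(*pose(G-[0,0,.002],YAW),feed=.02,until_force=4),sense()["position"])
arm.sleep(.2);arm.command_gripper(.03);arm.sleep(.3);arm.command_gripper(.05)
s=sense();p=s["position"]
arm.move_l(p+[0,0,.14],feed=.1); 
s=sense();q=np.array(s["joint_pos"]);print(s["time_s"])
q[0]+=.7;arm.move_joints(q);arm.sleep(.5)
a=eyes.camera("side");b=eyes.camera("top");print(count(a),sense()["time_s"])
cv2.imwrite("pics/p3.png",cv2.resize(np.hstack([a[120:320,180:420],b[110:310,180:420]]),None,fx=1.6,fy=1.6)[...,::-1])
```

```text
True [0.48945893 0.2097066  0.05257237]
33.75
[45, 41, 51, 0] 35.7167
```

View pics/p3.png

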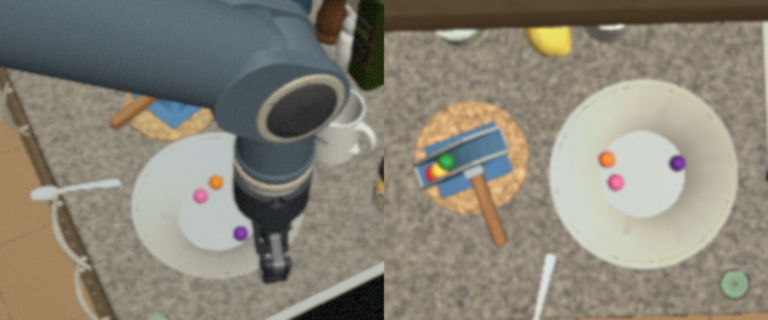

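The cup is upright and centred on the mat with red, yellow and green in it. Orange, pink and purple are in the plate, and the gripper is clear. Handing in.

```bash
python3 -c "
from rig import arm, eyes, sense
print(arm.finish_job())"
```

```text
the job is handed in; nothing more can be done
None
```

Job handed in (no verdict was returned): the last pictures showed purple, pink and orange in the plate, and the cup back upright on the middle of its mat with red, yellow and green still in it, after about 36 s of the 67 s allowed.

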